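# Set out the lens cases and pen torch for the next eye examination

## Task

Get the eye-examination desk ready for the next patient: take the stack of three round lens cases apart and set each case, lid up, flat inside the white dish of its own size (large, medium, small), and pull the pen torch up out of its spring clips and lay it squarely in the middle of the notched torch rest. Never tip a lens case over, and leave the eye-drop bottle standing where it is.

Things in the scene. Friction and masses are not known exactly. Their poses are not given: they have to be found in the camera images.
- case_l_center (a point): Centre (half-way up) of the large lens case: a closed black flat-topped round case, 64 mm in diameter, 28 mm high, z axis up through its lid. It starts as the bottom one of the stack of three standing on the desk (largest below, smallest on top; loose, only resting on one another).
- case_m_center (a point): Centre (half-way up) of the medium lens case: a closed black flat-topped round case, 48 mm in diameter, 26 mm high, z axis up through its lid. It starts as the middle one of the stack of three standing on the desk (largest below, smallest on top; loose, only resting on one another).
- case_s_center (a point): Centre (half-way up) of the small lens case: a closed black flat-topped round case, 34 mm in diameter, 24 mm high, z axis up through its lid. It starts as the top one of the stack of three standing on the desk (largest below, smallest on top; loose, only resting on one another).
- dock_l: The large lens dish, for the large case: a low white round dish fixed to the desk, 90 mm across outside, 82 mm inside, rim 4 mm wide and 7 mm high above the desk, flat grey floor 3 mm above the desk. Origin: centre of its underside, on the desk. The three dishes differ only in diameter.
- dock_m: The medium lens dish, for the medium case: a low white round dish fixed to the desk, 74 mm across outside, 66 mm inside, rim 4 mm wide and 7 mm high above the desk, flat grey floor 3 mm above the desk. Origin: centre of its underside, on the desk. The three dishes differ only in diameter.
- dock_s: The small lens dish, for the small case: a low white round dish fixed to the desk, 60 mm across outside, 52 mm inside, rim 4 mm wide and 7 mm high above the desk, flat grey floor 3 mm above the desk. Origin: centre of its underside, on the desk. The three dishes differ only in diameter.
- torch_center (a point): Centre of the pen torch: a straight round aluminium rod with black ends, 16 mm in diameter, 140 mm long. The point lies on its axis, half-way along; x runs along the torch to the lamp end. It starts lying level in the spring clips of the grey holder, axis 44 mm above the desk, its middle 60 mm free to grasp between the clips.
- holder_axis (a point): Where the torch's axis lies in the grey holder (base 124 x 50 x 8 mm, fixed to the desk), 44 mm above the desk; x along the torch. Two steel C-shaped spring clips, 45 mm either side of this point, open upward; between them nothing stands above the base. Pulled straight up the torch resists with some 4 to 10 N, then snaps free within 8 mm.
- rest_axis (a point): Torch rest: white base 120 x 60 x 6 mm fixed to the desk, with two V-notched supports 45 mm either side of this point, which is where the torch's axis and middle lie when seated in both notches, 36 mm above the desk; x along the torch (either way round). V's at 45 degrees, about 40 mm wide at the top, 45 mm high; between them nothing stands above the base.
- drops: Bystander, leave alone: a small white eye-drop bottle standing upright on the desk, 24 mm in diameter, 62 mm high. Origin: centre of its underside.
Things that resemble listed ones, but are neither listed nor needed, are in the scene too. What is shaped like the part that bears case_s_center but pink is not meant.

How it is judged:
At the end, for the whole second after the job is handed in: Each case lies flat (0.1 rad), lid up, on the floor of its own size of dish (12 mm of its centre, 3 mm in height); the torch lies in both notches of the rest (middle within 15 mm, 4 mm in height, axis within 0.1 rad); all at rest (horizontal distance between case_l_center and dock_l below 0.012 m and height (world z) of case_l_center between 0.014 and 0.02 m and angle between each of case_l_center, case_m_center, case_s_center's own z axis and vertical below 0.1 rad and linear speed of each of case_l, case_m, case_s, torch below 0.02 m/s and horizontal distance between case_m_center and dock_m below 0.012 m and height (world z) of case_m_center between 0.013 and 0.019 m and horizontal distance between case_s_center and dock_s below 0.012 m and height (world z) of case_s_center between 0.012 and 0.018 m and horizontal distance between torch_center and rest_axis below 0.015 m and height (world z) of torch_center between 0.032 and 0.04 m and angle between the x axis of torch_center and the x axis of rest_axis, either way round below 0.1 rad); the robot touches nothing.
It fails at once if a lens case is tipped over (more than 45 degrees) (angle between any of case_l_center, case_m_center, case_s_center's own z axis and vertical above 0.785 rad).
It fails at once if the eye-drop bottle is pushed more than 30 mm (distance of drops from where it was at the start of the episode above 0.03 m).
It also fails if it takes over 104 s, if anything falls off the work surface, if the arm or the gripper's body presses on something with over 40 N, if the wrist force passes 120 N, or if a joint passes its speed limit or range.

## Robot

A 6-joint arm with a two-finger parallel gripper is mounted at the origin on the work surface. World frame = base frame: x ahead of the robot, y to its left, z up, the work surface at z = 0. Lengths are in m, angles in rad, forces in N, time in s.
With the tool pointing down it reaches from about 0.35 to 0.925 m from the base axis. Payload 6.4 kg.
Tool frame: the origin (TCP) lies midway between the tips of the shut fingers; the grasp point (between the pads) lies 19 mm behind it; z points along the fingers, y is the line along which they close (so a half turn about z gives the same grasp; the last joint's range is limited). The gripper opens to 85 mm and grips with 20 to 120 N. Pads are 22 mm wide; open, the fingers measure 114 mm over their backs; the gripper's body (76 mm by 85 mm) begins 54 mm behind the grasp point. The pads swing forward as they close: fully open they stand 13 mm farther back than shut.
Start: joints at [1.166, 0.245, 1.558, -0, 1.339, -0.174], TCP at [0.149, 0.633, 0.231] pointing down, gripper open.
Joint ranges: [-3.13, 3.13], [-1.02, 2.26], [0.13, 2.54], [-0.95, 4.09], [0.21, 2.88], [-2.74, 2.74]. Speed limits (rad/s): [2.57, 2.57, 3.14, 3.14, 3.14, 3.14].

## Interface

Orientations are given as a 3x3 rotation matrix whose columns are the frame's x, y, z axes.
In Python, from workcell import ctrl gives the robot as it stands. The module is installed in compiled form; this text tells all that it offers.
- The arm moves only by the tool move_arm, never from a script. Its argument "increments" is a list that holds one entry, the list of rows, each a list of 7 numbers: the shift along the tool's x, y, z in mm, then the turn, a rotation vector about the tool's x, y, z in rad, then the opening in per cent of the stroke, from 0 (shut) to 100 (fully open). In form: [[[dx, dy, dz, rx, ry, rz, gripper], ...]]. A call has 1 to 5 rows; each row is the pose to reach, as a shift and turn from the pose commanded when the call began, along the tool's axes at that moment; what a row does not reach only later rows make up. A row lasts 1/10 s, in which the tool goes at most 50 mm and 8.59 degrees, less where a joint would pass 70% of its speed; a pose out of reach is approached as far as the arm can. A call with a gripper value outside its range is refused whole. The fingers move at their own pace and stop on an object; "force" is the grip in N (left out, the last holds). Time passes only in rows, so rows that repeat a pose let the fingers close. It gives the time, the measured TCP pose, the force, the opening and the grip force at its end, in the units of the state.
- ctrl.read_state(): the state, without advancing time (a new reading comes with each control period).
- ctrl.get_image(name): name is "scene" or "top"; returns a dict with "color" (400x640x3 uint8, red, green, blue), "z_map" (400x640 float32, m along the optical axis (not along the pixel's ray), 0 where there is no reading), "camera_matrix" (3x3 intrinsics, pixels), "pose" (4x4, takes a point from camera to world coordinates). Camera axes: x right, y down, z forward; pixel columns grow to the right and rows downward; lengths in m; the calibration is good to about 2 mm. A picture is of the moment at which its call begins.
- ctrl.sign_off(): hands the job in; it is judged then, once.
The state is a dict: "time_s": time; "qpos": joint angles; "qd": joint speeds; "joint_torque": joint torques, N m; "tcp_pos": TCP position; "eef_rot": TCP orientation; "force": force on the tool from outside, world axes, zero at the start; "wrist_torque": the same for the moment, N m; "gripper_width": opening from 0.0 (shut) to 1.0 (fully open); "grasp_force": force on a finger pad.
Only numpy, scipy, OpenCV 4.12 (cv2) and the standard library are available. Lean on these libraries where they do the work, as an engineer would, in place of code of your own. Each camera call takes 0.05 s, during which the arm holds its last target. There are 200 camera calls.

## Working session

There is one attempt and no reset: what is moved stays moved. The work goes in short steps, Python scripts to look and compute and a tool call to move; the robot and the scene stay as the last step left them, time stands still between calls to the robot, and variables do not carry over. Pictures are saved under pics/ and viewed, at most 14 in all, crops included, and the job is handed in when it is done.

Besides the shell and the picture viewer there is one more tool, called after ">>>" by a JSON object that holds its "method" and its "body", one argument or row to a line. move_arm: Moves the arm, as the interface text tells. Its arguments: {"type":"object","properties":{"increments":{"type":"array","items":{"type":"array","items":{"type":"array","items":{"type":"number"}}}},"force":{"type":"number"}},"required":["increments"]}

```bash
mkdir -p pics; cat > h.py <<'E'
import numpy as np, cv2
from workcell import ctrl
def shot(n,name):
    d=ctrl.get_image(n); np.savez(f'{n}.npz',**d); cv2.imwrite(f'pics/{name}.png',d['color'][:,:,::-1]); return d
def world(d):
    K=np.array(d['camera_matrix']);P=np.array(d['pose']);z=d['z_map'];v,u=np.mgrid[:z.shape[0],:z.shape[1]]
    c=np.stack([(u-K[0,2])/K[0,0]*z,(v-K[1,2])/K[1,1]*z,z],-1)
    return c@P[:3,:3].T+P[:3,3]
E
python3 - <<'E'
from h import *
for n in('top','scene'):
    d=shot(n,n+'0'); print(n,np.round(d['pose'],3).tolist(),np.round(d['camera_matrix'],1).tolist())
s=ctrl.read_state(); print(s)
E
```

```text
top [[-0.001, -0.985, 0.175, 0.418], [-0.999, 0.009, 0.046, -0.028], [-0.047, -0.175, -0.983, 0.81], [0.0, 0.0, 0.0, 1.0]] [[366.1, 0.0, 318.6], [0.0, 366.1, 199.0], [0.0, 0.0, 1.0]]
scene [[-0.364, 0.538, -0.76, 1.326], [0.932, 0.2, -0.304, 0.323], [-0.011, -0.819, -0.574, 0.663], [0.0, 0.0, 0.0, 1.0]] [[511.8, 0.0, 321.0], [0.0, 511.8, 197.0], [0.0, 0.0, 1.0]]
{'time_s': 0.1, 'qpos': array([ 1.16589496e+00,  2.45753660e-01,  1.55886059e+00, -3.47702111e-05,
        1.33874213e+00, -1.74132345e-01]), 'qd': array([-0.00151223,  0.00019932, -0.00253899, -0.00064969,  0.00041724,
        0.00051183]), 'joint_torque': array([ 4.15646082e-04, -4.30669820e+01, -3.27127075e+01, -7.26693611e-05,
        2.84547015e-03, -3.77087503e-06]), 'tcp_pos': array([0.14849579, 0.63229812, 0.23030145]), 'eef_rot': array([[-9.73492532e-01,  2.28717838e-01, -6.63677319e-04],
       [ 2.28718639e-01,  9.73491198e-01, -1.63443893e-03],
       [ 2.72258689e-04, -1.74290947e-03, -9.99998444e-01]]), 'force': array([-0.81658154, -0.12648629, -0.61943884]), 'wrist_torque': array([ 0.00768926, -0.00049977,  0.04922373]), 'grasp_force': 0.0, 'gripper_width': 1.0002143884498624}
```

View pics/top0.png

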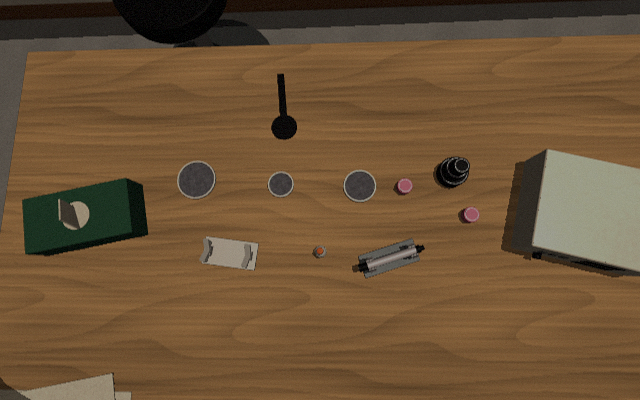

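View pics/scene0.png

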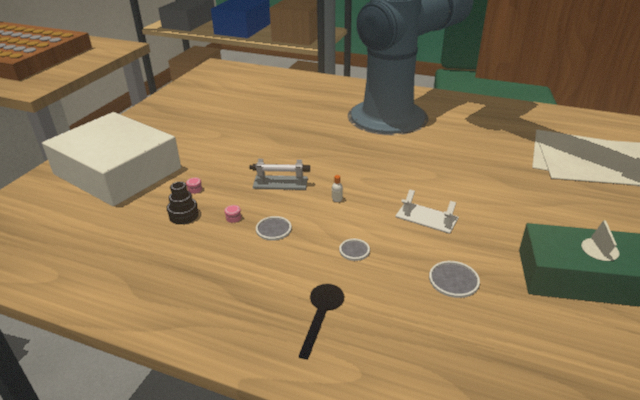

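Top view: large dish (196,180), small dish (281,184), medium dish (360,186), black stack (453,172), rest (229,253), torch (388,259), drops (319,252). The pink cylinders at (404,186) and (471,215) are decoys. The small case is the black one on top of the stack.

```bash
python3 - <<'E'
from h import *
d=dict(np.load('top.npz'));W=world(d);c=d['color'].astype(int)
cv2.imwrite('pics/crop1.png',cv2.resize(d['color'][140:290,160:490][:,:,::-1],None,fx=2.4,fy=2.4,interpolation=cv2.INTER_CUBIC))
def reg(u0,u1,v0,v1,zl,zh,n):
    w=W[v0:v1,u0:u1].reshape(-1,3); m=(w[:,2]>zl)&(w[:,2]<zh); p=w[m]
    r=cv2.minAreaRect((p[:,:2]*1000).astype(np.float32)); print(n,m.sum(),'mean',p.mean(0).round(4),'rect',np.round(r[0],1),np.round(r[1],1),round(r[2],1))
print('desk z',np.median(W[280:330,250:400,2]))
for n,b in dict(L=(170,222,155,205),S=(262,300,166,203),M=(338,382,164,208)).items():
    reg(*b,0.0045,0.012,n+' rim')
    b0=W[b[2]:b[3],b[0]:b[1]];cc=c[b[2]:b[3],b[0]:b[1]]
    m=(cc.min(-1)>125); p=b0[m]; r=cv2.minEnclosingCircle((p[:,:2]*1000).astype(np.float32)); print('   white',m.sum(),np.round(r[0],1),round(r[1],1))
B=(430,475,150,195)
reg(*B,0.070,0.085,'top s');reg(*B,0.05,0.058,'m');reg(*B,0.025,0.031,'l')
reg(345,430,235,280,0.045,0.06,'torch top');reg(345,430,235,280,0.005,0.012,'hbase')
reg(195,262,230,275,0.035,0.055,'rest sup');reg(195,262,230,275,0.004,0.01,'rest base')
reg(310,330,240,262,0.03,0.07,'drops')
reg(395,414,177,196,0.015,0.03,'pink');reg(460,482,205,225,0.015,0.03,'pink')
reg(500,640,145,280,0.02,0.3,'box');reg(15,155,170,260,0.02,0.3,'tissue')
E
```

```text
desk z -8.313100061529966e-05
L rim 391 mean [0.6064 0.2918 0.006 ] rect [608.1 291.8] [88.2 88.7] 71.2
   white 36 [610.1 291.6] 43.7
S rim 192 mean [0.5967 0.0961 0.0063] rect [595.4  96.4] [57.7 57.9] 48.4
   white 30 [596.6  96.2] 28.9
M rim 274 mean [ 0.5895 -0.0816  0.0062] rect [589.7 -80.7] [71.9 72.2] 11.1
   white 45 [591.7 -81.6] 35.7
top s 228 mean [ 0.6136 -0.2821  0.0774] rect [ 614.5 -283.1] [33.1 32.2] 61.8
m 162 mean [ 0.6136 -0.2729  0.0536] rect [ 614.4 -277.9] [47.1 38.8] 28.5
l 216 mean [ 0.6048 -0.2759  0.0278] rect [ 610.6 -279.1] [62.3 51.1] 51.1
torch top 618 mean [ 0.4296 -0.1386  0.0511] rect [ 429.8 -139.9] [ 30.5 140. ] 18.1
hbase 735 mean [ 0.4303 -0.1386  0.0079] rect [ 430.2 -140.7] [ 49.3 123.7] 18.1
rest sup 163 mean [0.441  0.2085 0.0408] rect [441.3 206.8] [102.7  47.9] 82.5
rest base 1077 mean [0.4409 0.2055 0.0061] rect [441.1 210.1] [ 78.4 134. ] 2.9
drops 102 mean [0.4438 0.0051 0.0467] rect [444.7   5.6] [21.1 21. ] 0.8
pink 192 mean [ 0.5849 -0.1779  0.0237] rect [ 584.9 -178.2] [32.6 31.4] 88.5
pink 210 mean [ 0.5209 -0.3148  0.0237] rect [ 521.2 -315.3] [32.1 32.9] 61.1
box 12570 mean [ 0.5174 -0.5025  0.0836] rect [ 515.5 -533.9] [236.3 212.4] 76.8
tissue 6947 mean [0.5156 0.5067 0.0675] rect [518.4 519.3] [120.5 232.5] 11.4
```

View pics/crop1.png

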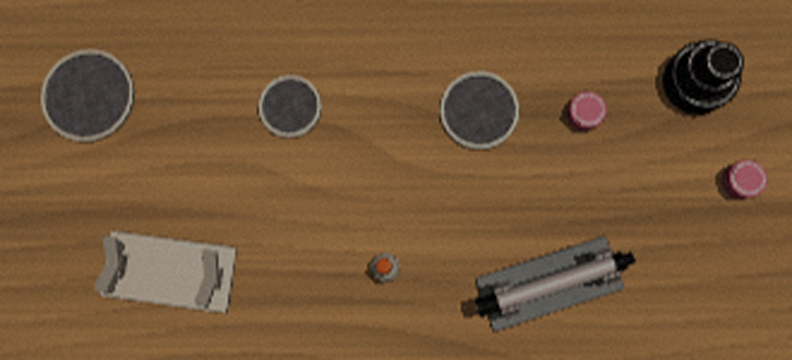

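```bash
cat >> h.py <<'E'
from scipy.spatial.transform import Rotation as R
def plan(wps,step=45,p=None,Rm=None):
    """wps: (x,y,z,yaw_deg) tool-down; prints rows (dx,dy,dz mm, rx,ry,rz) per call of <=5 rows, tool axes at call start"""
    s=ctrl.read_state(); p=np.array(s['tcp_pos']) if p is None else np.array(p); Rm=s['eef_rot'] if Rm is None else Rm
    print('t',round(s['time_s'],2),'tcp',p.round(4),'q',np.round(s['qpos'],2),'w',round(s['gripper_width'],3))
    for w in wps:
        a=np.radians(w[3]); y=np.array([np.cos(a),np.sin(a),0]); z=np.array([0,0,-1.]); G=np.stack([np.cross(y,z),y,z],1); g=np.array(w[:3])
        rv=R.from_matrix(Rm.T@G).as_rotvec(); n=max(1,int(np.ceil(max(np.linalg.norm(g-p)*1e3/step,np.linalg.norm(rv)/.145))))
        p0,R0=p.copy(),Rm.copy()
        for k in range(0,n,5):
            rows=[]
            for j in range(k+1,min(k+5,n)+1):
                pj=p0+(g-p0)*j/n; Rj=R0@R.from_rotvec(rv*j/n).as_matrix()
                rows.append(np.r_[(Rm.T@(pj-p)*1e3).round(0),R.from_matrix(Rm.T@Rj).as_rotvec().round(3)].tolist())
            print(rows); p,Rm=pj,Rj
        print('--')
E
python3 - <<'E'
from h import *
d=dict(np.load('top.npz'));W=world(d)
print(np.percentile(W[145:280,500:,2],99),np.percentile(W[170:260,15:155,2],99))
plan([(0.5,0,.22,20),(0.6136,-.2825,.14,0)])
E
```

```text
0.09268334749051015 0.1095538869173291
t 0.1 tcp [0.1485 0.6323 0.2303] q [ 1.17  0.25  1.56 -0.    1.34 -0.17] w 1.0
[[-29.0, -31.0, 1.0, -0.0, 0.0, 0.058], [-57.0, -63.0, 1.0, -0.0, 0.0, 0.117], [-86.0, -94.0, 2.0, -0.0, 0.0, 0.175], [-115.0, -126.0, 3.0, -0.0, 0.0, 0.233], [-143.0, -157.0, 3.0, -0.001, 0.0, 0.291]]
[[-36.0, -22.0, 1.0, -0.0, 0.0, 0.058], [-73.0, -44.0, 1.0, -0.0, 0.0, 0.117], [-109.0, -66.0, 2.0, -0.0, 0.0, 0.175], [-146.0, -88.0, 3.0, -0.0, 0.0, 0.233], [-182.0, -110.0, 3.0, -0.001, 0.0, 0.291]]
[[-41.0, -11.0, 1.0, -0.0, 0.0, 0.058], [-82.0, -21.0, 1.0, -0.0, 0.0, 0.117], [-124.0, -32.0, 2.0, -0.0, 0.0, 0.175], [-165.0, -42.0, 2.0, -0.0, 0.0, 0.233], [-206.0, -53.0, 3.0, -0.001, 0.0, 0.291]]
[[-43.0, 2.0, 1.0, -0.0, 0.0, 0.058], [-85.0, 4.0, 1.0, -0.0, 0.0, 0.117]]
--
[[-43.0, 1.0, 11.0, 0.0, -0.0, 0.05], [-87.0, 3.0, 23.0, 0.0, -0.0, 0.1], [-130.0, 4.0, 34.0, 0.0, -0.0, 0.15], [-174.0, 6.0, 46.0, 0.0, -0.0, 0.199], [-217.0, 7.0, 57.0, 0.0, -0.0, 0.249]]
[[-42.0, 12.0, 11.0, 0.0, 0.0, 0.05], [-84.0, 24.0, 23.0, 0.0, 0.0, 0.1]]
--
```

>>> {"method": "move_arm", "body": {
  "increments": [
    [[-29,-31,0,0,0,0.058,60],[-57,-63,0,0,0,0.117,60],[-86,-94,0,0,0,0.175,60],[-115,-126,0,0,0,0.233,60],[-143,-157,0,0,0,0.291,60]]
  ]
}}

```text
time_s: 0.6
tcp_pos: [0.2523, 0.4454, 0.2308]
eef_rot: [[-0.866, 0.5, -0.0], [0.5, 0.866, -0.001], [0.0, -0.001, -1.0]]
force: [1.0, 0.6, 0.0]
gripper_width: 0.6
grasp_force: 0.0
```

>>> {"method": "move_arm", "body": {
  "increments": [
    [[-36,-22,0,0,0,0.058,60],[-73,-44,0,0,0,0.117,60],[-109,-66,0,0,0,0.175,60],[-146,-88,0,0,0,0.233,60],[-182,-110,0,0,0,0.291,60]]
  ]
}}

```text
time_s: 1.1
tcp_pos: [0.3552, 0.2595, 0.231]
eef_rot: [[-0.686, 0.728, -0.0], [0.728, 0.686, -0.0], [0.0, -0.0, -1.0]]
force: [0.9, -0.3, -0.9]
gripper_width: 0.598
grasp_force: 0.0
```

>>> {"method": "move_arm", "body": {
  "increments": [
    [[-41,-11,1,0,0,0.058,60],[-82,-21,1,0,0,0.117,60],[-124,-32,2,0,0,0.175,60],[-165,-42,2,0,0,0.233,60],[-206,-53,3,0,0,0.291,60]]
  ]
}}

```text
time_s: 1.6
tcp_pos: [0.4585, 0.0734, 0.2281]
eef_rot: [[-0.448, 0.894, 0.0], [0.894, 0.448, 0.0], [0.0, 0.0, -1.0]]
force: [0.4, 0.3, 1.7]
gripper_width: 0.601
grasp_force: 0.0
```

>>> {"method": "move_arm", "body": {
  "increments": [
    [[-43,2,1,0,0,0.058,60],[-85,4,1,0,0,0.117,60]]
  ]
}}

```text
time_s: 1.8
tcp_pos: [0.5002, -0.0007, 0.2268]
eef_rot: [[-0.34, 0.94, -0.001], [0.94, 0.34, 0.0], [0.0, -0.001, -1.0]]
force: [0.6, 0.9, 0.8]
gripper_width: 0.599
grasp_force: 0.0
```

>>> {"method": "move_arm", "body": {
  "increments": [
    [[-43,1,11,0,0,0.05,60],[-87,3,23,0,0,0.1,60],[-130,4,34,0,0,0.15,60],[-174,6,46,0,0,0.199,60],[-217,7,57,0,0,0.249,60]]
  ]
}}

```text
time_s: 2.3
tcp_pos: [0.581, -0.2021, 0.1692]
eef_rot: [[-0.098, 0.995, -0.001], [0.995, 0.098, 0.001], [0.001, -0.001, -1.0]]
force: [0.9, -0.4, 1.1]
gripper_width: 0.598
grasp_force: 0.0
```

>>> {"method": "move_arm", "body": {
  "increments": [
    [[-42,12,11,0,0,0.05,60],[-84,24,23,0,0,0.1,60],[-84,24,23,0,0,0.1,60]]
  ]
}}

```text
time_s: 2.6
tcp_pos: [0.6126, -0.2856, 0.1437]
eef_rot: [[0.004, 1.0, -0.003], [1.0, -0.004, 0.001], [0.001, -0.003, -1.0]]
force: [0.2, 1.1, -0.0]
gripper_width: 0.602
grasp_force: 0.0
```

```bash
python3 - <<'E'
from h import *
plan([(0.6136,-.2825,.06,0)],step=25)
shot('scene','scene1')
d=ctrl.get_image('scene'); cv2.imwrite('pics/s1.png',cv2.resize(d['color'][60:240,90:330][:,:,::-1],None,fx=3,fy=3))
E
```

```text
t 2.6 tcp [ 0.6126 -0.2856  0.1437] q [-0.6   0.39  1.55 -0.    1.21 -0.6 ] w 0.602
[[1.0, 0.0, 21.0, -0.001, -0.0, -0.001], [1.0, 1.0, 42.0, -0.002, -0.001, -0.002], [2.0, 1.0, 63.0, -0.003, -0.001, -0.003], [3.0, 1.0, 84.0, -0.003, -0.001, -0.004]]
--
```

View pics/s1.png

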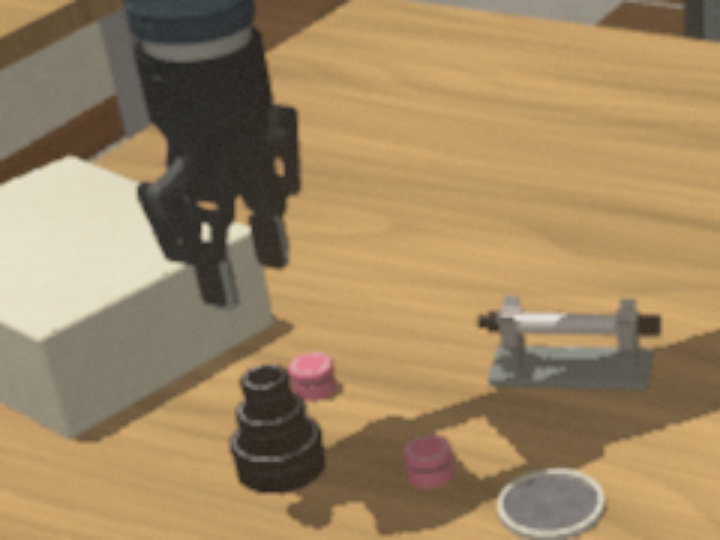

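The crop shows the black stack under the open fingers at crop px (270,420), with its small black case on top. The pink decoys are clear of it at (312,375) and (430,460). I'll go down onto the small black case.

>>> {"method": "move_arm", "body": {
  "increments": [
    [[3,1,20,0,0,0,60],[3,1,40,0,0,0,60],[3,1,60,0,0,0,60],[3,1,75,0,0,0,60],[3,1,83,0,0,0,60]]
  ]
}}

```text
time_s: 3.2
tcp_pos: [0.6136, -0.2772, 0.0631]
eef_rot: [[-0.002, 1.0, -0.002], [1.0, 0.002, 0.001], [0.001, -0.002, -1.0]]
force: [0.4, -0.0, 0.1]
gripper_width: 0.601
grasp_force: 0.0
```

>>> {"method": "move_arm", "body": {
  "increments": [
    [[0,0,0,0,0,0,60],[0,0,0,0,0,0,35],[0,0,0,0,0,0,30],[0,0,0,0,0,0,30],[0,0,0,0,0,0,30]]
  ],
  "force": 25
}}

```text
time_s: 3.7
tcp_pos: [0.615, -0.2791, 0.0657]
eef_rot: [[-0.001, 1.0, 0.002], [1.0, 0.001, -0.001], [-0.001, 0.002, -1.0]]
force: [-0.3, 0.5, 4.3]
gripper_width: 0.379
grasp_force: 25.1
```

>>> {"method": "move_arm", "body": {
  "increments": [
    [[0,0,-4,0,0,0,30],[0,0,-10,0,0,0,30],[0,0,-25,0,0,0,30],[0,0,-40,0,0,0,30],[0,0,-50,0,0,0,30]]
  ]
}}

```text
time_s: 4.2
tcp_pos: [0.6151, -0.2792, 0.1171]
eef_rot: [[-0.001, 1.0, 0.003], [1.0, 0.001, -0.002], [-0.002, 0.003, -1.0]]
force: [-0.3, -0.2, 0.1]
gripper_width: 0.382
grasp_force: 24.9
```

```bash
python3 - <<'E'
from h import *
d=shot('scene','scene2')
cv2.imwrite('pics/s2.png',cv2.resize(d['color'][100:240,110:290][:,:,::-1],None,fx=3,fy=3))
plan([(0.5965,.0963,.11,0),(0.5965,.0963,.012,0)],step=40)
E
```

```text
t 4.25 tcp [ 0.6159 -0.2797  0.1187] q [-0.59  0.41  1.56 -0.    1.16 -0.59] w 0.384
[[38.0, -2.0, 1.0, 0.0, 0.0, 0.0], [75.0, -4.0, 1.0, 0.001, 0.001, 0.0], [113.0, -6.0, 2.0, 0.001, 0.001, 0.0], [150.0, -8.0, 3.0, 0.002, 0.001, 0.0], [188.0, -10.0, 4.0, 0.002, 0.002, 0.001]]
[[38.0, -2.0, 1.0, 0.0, 0.0, 0.0], [75.0, -4.0, 2.0, 0.001, 0.001, 0.0], [113.0, -6.0, 2.0, 0.001, 0.001, 0.0], [150.0, -8.0, 3.0, 0.002, 0.001, 0.0], [188.0, -10.0, 4.0, 0.002, 0.002, 0.001]]
--
[[-0.0, -0.0, 33.0, 0.0, 0.0, -0.0], [-0.0, -0.0, 65.0, 0.0, 0.0, -0.0], [-0.0, -0.0, 98.0, 0.0, 0.0, -0.0]]
--
```

View pics/s2.png

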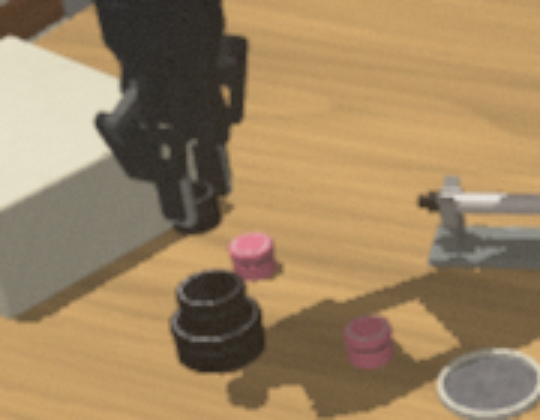

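The small case is held between the fingers at crop px (195,212). The medium and large cases are still stacked at (215,320).

>>> {"method": "move_arm", "body": {
  "increments": [
    [[20,-1,0,0,0,0,30],[57,-3,1,0,0,0,30],[98,-5,2,0,0,0,30],[142,-7,3,0,0,0,30],[186,-9,4,0,0,0,30]]
  ]
}}

```text
time_s: 4.75
tcp_pos: [0.604, -0.09, 0.1098]
eef_rot: [[-0.001, 1.0, -0.001], [1.0, 0.001, 0.001], [0.001, -0.001, -1.0]]
force: [0.6, -0.0, -0.9]
gripper_width: 0.382
grasp_force: 24.9
```

>>> {"method": "move_arm", "body": {
  "increments": [
    [[44,-2,1,0,0,0,30],[88,-4,2,0,0,0,30],[132,-6,2,0,0,0,30],[170,-8,3,0,0,0,30],[191,-9,4,0,0,0,30]]
  ]
}}

```text
time_s: 5.25
tcp_pos: [0.5942, 0.1021, 0.1057]
eef_rot: [[-0.004, 1.0, -0.001], [1.0, 0.004, 0.001], [0.001, -0.001, -1.0]]
force: [-0.0, -1.4, -0.7]
gripper_width: 0.383
grasp_force: 24.9
```

>>> {"method": "move_arm", "body": {
  "increments": [
    [[0,0,20,0,0,0,30],[0,0,50,0,0,0,30],[0,0,75,0,0,0,30],[0,0,80,0,0,0,30],[0,0,80,0,0,0,30]]
  ]
}}

```text
time_s: 5.75
tcp_pos: [0.5946, 0.0989, 0.0253]
eef_rot: [[-0.001, 1.0, -0.003], [1.0, 0.001, 0.0], [0.0, -0.003, -1.0]]
force: [0.2, -0.0, -0.4]
gripper_width: 0.384
grasp_force: 25.0
```

```bash
python3 - <<'E'
from h import *
for i in range(4):
    s=ctrl.read_state(); print(s['tcp_pos'].round(4),s['force'].round(1)); 
    d=shot('scene','scene3') if i<3 else 0
d=dict(np.load('scene.npz'))
cv2.imwrite('pics/s3.png',cv2.resize(d['color'][170:280,290:430][:,:,::-1],None,fx=4,fy=4))
d=shot('top','top1');W=world(d)
for n,b in dict(M=(400,475,140,205)).items():
    for zl,zh in((.048,.060),(.024,.033)):
        w=W[b[2]:b[3],b[0]:b[1]].reshape(-1,3);p=w[(w[:,2]>zl)&(w[:,2]<zh)&(w[:,1]<-.22)]; print(len(p),p.mean(0).round(4),np.round(cv2.minEnclosingCircle((p[:,:2]*1000).astype(np.float32))[0],1),cv2.minEnclosingCircle((p[:,:2]*1000).astype(np.float32))[1])
E
```

```text
[0.5946 0.0989 0.0253] [ 0.2 -0.  -0.4]
[0.5958 0.0987 0.0267] [ 0.5 -0.2 -0.5]
[0.5966 0.0986 0.0276] [-0.1  0.7 -0.3]
[0.597  0.0985 0.028 ] [ 0.4  0.2 -0.2]
410 [ 0.6158 -0.281   0.0537] [ 616.7 -282.1] 24.251720428466797
231 [ 0.6054 -0.2755  0.0277] [ 615.  -283.2] 31.774883270263672
```

View pics/s3.png

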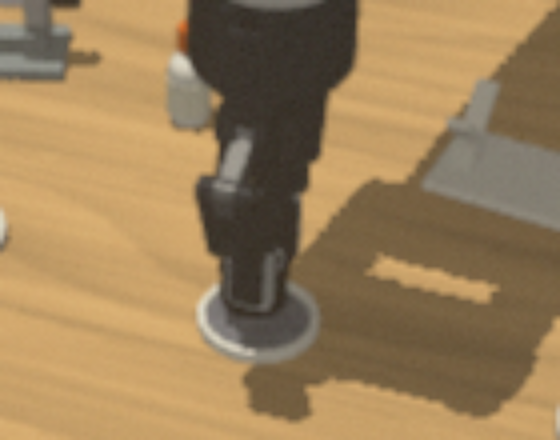

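The held small case sits inside the small dish outline, at crop px (258,315). I'll lower the last 12 mm, then release.

>>> {"method": "move_arm", "body": {
  "increments": [
    [[0,0,4,0,0,0,30],[0,0,8,0,0,0,30],[0,0,11,0,0,0,30],[0,0,11,0,0,0,30],[0,0,11,0,0,0,30]]
  ]
}}

```text
time_s: 6.45
tcp_pos: [0.5957, 0.0984, 0.0151]
eef_rot: [[-0.001, 1.0, -0.0], [1.0, 0.001, -0.0], [-0.0, -0.0, -1.0]]
force: [0.2, 0.2, -0.0]
gripper_width: 0.385
grasp_force: 24.9
```

>>> {"method": "move_arm", "body": {
  "increments": [
    [[0,0,1,0,0,0,30],[0,0,2,0,0,0,30],[0,0,3,0,0,0,30],[0,0,3,0,0,0,30]]
  ]
}}

```text
time_s: 6.85
tcp_pos: [0.596, 0.0984, 0.0146]
eef_rot: [[-0.001, 1.0, -0.001], [1.0, 0.001, -0.0], [-0.0, -0.001, -1.0]]
force: [-7.8, -0.6, 15.9]
gripper_width: 0.383
grasp_force: 26.4
```

Contact felt. Now I'll release, rise, and move back over the stack for the medium case.

>>> {"method": "move_arm", "body": {
  "increments": [
    [[0,0,-1,0,0,0,40],[0,0,-1,0,0,0,50],[0,0,-1,0,0,0,55],[0,0,-20,0,0,0,55],[0,0,-60,0,0,0,55]]
  ]
}}

```text
time_s: 7.35
tcp_pos: [0.5926, 0.0984, 0.0688]
eef_rot: [[-0.001, 1.0, -0.009], [1.0, 0.001, 0.0], [0.0, -0.009, -1.0]]
force: [-0.4, 0.2, -0.1]
gripper_width: 0.547
grasp_force: 0.0
```

>>> {"method": "move_arm", "body": {
  "increments": [
    [[0,0,-40,0,0,0,78],[-40,2,-40,0,0,0,78],[-85,5,-40,0,0,0,78],[-130,8,-40,0,0,0,78],[-175,10,-40,0,0,0,78]]
  ]
}}

```text
time_s: 7.85
tcp_pos: [0.6059, -0.0781, 0.1122]
eef_rot: [[-0.001, 1.0, 0.0], [1.0, 0.001, 0.0], [0.0, 0.0, -1.0]]
force: [0.5, -0.3, 0.5]
gripper_width: 0.781
grasp_force: 0.0
```

>>> {"method": "move_arm", "body": {
  "increments": [
    [[-45,2,0,0,0,0,78],[-90,4,0,0,0,0,78],[-135,6,0,0,0,0,78],[-175,8,0,0,0,0,78],[-205,10,0,0,0,0,78]]
  ]
}}

```text
time_s: 8.35
tcp_pos: [0.6158, -0.2843, 0.1119]
eef_rot: [[0.001, 1.0, -0.0], [1.0, -0.001, -0.0], [-0.0, -0.0, -1.0]]
force: [0.7, -0.2, 1.1]
gripper_width: 0.78
grasp_force: 0.0
```

>>> {"method": "move_arm", "body": {
  "increments": [
    [[0,0,0,0,0,0,78],[0,0,0,0,0,0,78]]
  ]
}}

```text
time_s: 8.55
tcp_pos: [0.6159, -0.2818, 0.1116]
eef_rot: [[0.0, 1.0, -0.001], [1.0, -0.0, 0.001], [0.001, -0.001, -1.0]]
force: [0.5, 0.2, 0.1]
gripper_width: 0.78
grasp_force: 0.0
```

```bash
python3 - <<'E'
from h import *
d=shot('top','top2');W=world(d)
def reg(u0,u1,v0,v1,zl,zh,n):
    w=W[v0:v1,u0:u1].reshape(-1,3); p=w[(w[:,2]>zl)&(w[:,2]<zh)]
    r=cv2.minEnclosingCircle((p[:,:2]*1000).astype(np.float32)); print(n,len(p),p.mean(0).round(4),np.round(r[0],1),round(r[1],1))
reg(262,300,166,203,.02,.035,'s')
reg(262,300,166,203,.0045,.012,'S rim')
plan([(.6164,-.2818,.036,0)])
E
```

```text
s 182 [0.5938 0.0933 0.0266] [594.3  93.9] 16.9
S rim 173 [0.5946 0.0958 0.0066] [595.2  96.6] 29.8
t 8.6 tcp [ 0.6159 -0.2808  0.1116] q [-0.59  0.43  1.56  0.    1.16 -0.6 ] w 0.783
[[-1.0, 0.0, 38.0, -0.0, -0.0, 0.001], [-1.0, 1.0, 76.0, -0.001, -0.001, 0.001]]
--
```

Small case is flat in its dish: top z 26.6 mm, 3 mm off centre. Medium next.

>>> {"method": "move_arm", "body": {
  "increments": [
    [[-1,0,25,0,0,0,78],[-1,0,50,0,0,0,78],[-1,0,68,0,0,0,78],[-1,0,74,0,0,0,78],[-1,0,76,0,0,0,78]]
  ]
}}

```text
time_s: 9.1
tcp_pos: [0.616, -0.2816, 0.0355]
eef_rot: [[-0.002, 1.0, -0.001], [1.0, 0.002, 0.001], [0.001, -0.001, -1.0]]
force: [0.5, -0.2, 0.4]
gripper_width: 0.78
grasp_force: 0.0
```

>>> {"method": "move_arm", "body": {
  "increments": [
    [[0,0,0,0,0,0,78],[0,0,0,0,0,0,60],[0,0,0,0,0,0,48],[0,0,0,0,0,0,48],[0,0,0,0,0,0,48]]
  ],
  "force": 30
}}

```text
time_s: 9.6
tcp_pos: [0.6173, -0.2833, 0.0381]
eef_rot: [[-0.001, 1.0, 0.002], [1.0, 0.001, -0.002], [-0.002, 0.002, -1.0]]
force: [0.1, 0.3, 6.7]
gripper_width: 0.546
grasp_force: 31.4
```

>>> {"method": "move_arm", "body": {
  "increments": [
    [[0,0,-4,0,0,0,48],[0,0,-10,0,0,0,48],[0,0,-25,0,0,0,48],[0,0,-40,0,0,0,48],[0,0,-50,0,0,0,48]]
  ]
}}

```text
time_s: 10.1
tcp_pos: [0.6171, -0.2831, 0.0889]
eef_rot: [[-0.001, 1.0, 0.002], [1.0, 0.001, -0.002], [-0.002, 0.002, -1.0]]
force: [0.9, 0.1, -0.5]
gripper_width: 0.548
grasp_force: 31.0
```

```bash
python3 - <<'E'
from h import *
d=shot('scene','scene4')
cv2.imwrite('pics/s4.png',cv2.resize(d['color'][100:240,110:290][:,:,::-1],None,fx=3,fy=3))
plan([(0.590,-.081,.085,0)],step=40)
E
```

```text
t 10.15 tcp [ 0.6179 -0.2837  0.0906] q [-0.6   0.46  1.56 -0.    1.12 -0.6 ] w 0.547
[[34.0, -5.0, 1.0, 0.001, 0.001, 0.0], [68.0, -9.0, 2.0, 0.002, 0.001, 0.0], [101.0, -14.0, 2.0, 0.002, 0.002, 0.001], [135.0, -18.0, 3.0, 0.003, 0.002, 0.001], [169.0, -23.0, 4.0, 0.004, 0.003, 0.001]]
[[34.0, -5.0, 1.0, 0.001, 0.001, 0.0]]
--
```

View pics/s4.png

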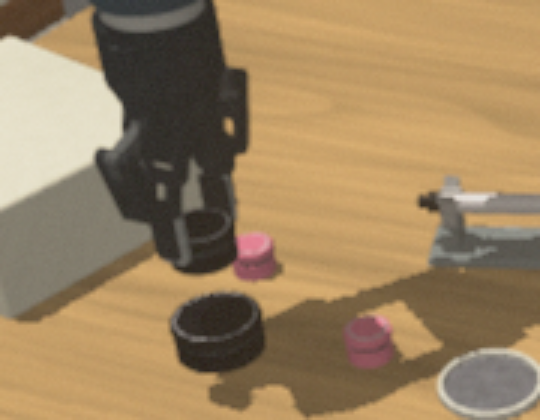

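The medium case is held at crop px (205,240), and the large one stands alone at (218,330).

>>> {"method": "move_arm", "body": {
  "increments": [
    [[18,-2,0,0,0,0,48],[55,-8,0,0,0,0,48],[98,-14,0,0,0,0,48],[142,-20,0,0,0,0,48],[180,-25,0,0,0,0,48]]
  ]
}}

```text
time_s: 10.65
tcp_pos: [0.5895, -0.0995, 0.0855]
eef_rot: [[-0.002, 1.0, -0.002], [1.0, 0.002, 0.001], [0.001, -0.002, -1.0]]
force: [0.3, -0.7, 0.0]
gripper_width: 0.548
grasp_force: 31.0
```

>>> {"method": "move_arm", "body": {
  "increments": [
    [[21,-3,0,0,0,0,48],[21,-3,15,0,0,0,48],[21,-3,40,0,0,0,48],[21,-3,55,0,0,0,48],[21,-3,62,0,0,0,48]]
  ]
}}

```text
time_s: 11.15
tcp_pos: [0.5862, -0.0814, 0.0215]
eef_rot: [[-0.0, 1.0, -0.004], [1.0, 0.0, 0.001], [0.001, -0.004, -1.0]]
force: [0.1, -0.5, -1.0]
gripper_width: 0.549
grasp_force: 31.0
```

>>> {"method": "move_arm", "body": {
  "increments": [
    [[0,0,4,0,0,0,48],[0,0,8,0,0,0,48],[0,0,11,0,0,0,48],[0,0,12,0,0,0,48],[0,0,12,0,0,0,48]]
  ]
}}

```text
time_s: 11.65
tcp_pos: [0.5885, -0.0819, 0.0131]
eef_rot: [[-0.001, 1.0, 0.001], [1.0, 0.001, -0.001], [-0.001, 0.001, -1.0]]
force: [-2.3, -1.0, 2.5]
gripper_width: 0.545
grasp_force: 31.2
```

>>> {"method": "move_arm", "body": {
  "increments": [
    [[0,0,1,0,0,0,48],[0,0,2,0,0,0,48],[0,0,2,0,0,0,48]]
  ]
}}

```text
time_s: 11.95
tcp_pos: [0.5886, -0.082, 0.013]
eef_rot: [[-0.001, 1.0, -0.0], [1.0, 0.001, -0.001], [-0.001, -0.0, -1.0]]
force: [-9.4, 2.3, 17.1]
gripper_width: 0.547
grasp_force: 32.7
```

>>> {"method": "move_arm", "body": {
  "increments": [
    [[0,0,-1,0,0,0,60],[0,0,-1,0,0,0,72],[0,0,-1,0,0,0,72],[0,0,-20,0,0,0,72],[0,0,-60,0,0,0,72]]
  ]
}}

```text
time_s: 12.45
tcp_pos: [0.5849, -0.0806, 0.067]
eef_rot: [[-0.001, 1.0, -0.008], [1.0, 0.001, 0.003], [0.003, -0.008, -1.0]]
force: [1.0, -0.3, 0.5]
gripper_width: 0.724
grasp_force: 0.0
```

>>> {"method": "move_arm", "body": {
  "increments": [
    [[-10,1,-20,0,0,0,100],[-55,8,-20,0,0,0,100],[-100,14,-20,0,0,0,100],[-145,20,-20,0,0,0,100],[-185,25,-20,0,0,0,100]]
  ]
}}

```text
time_s: 12.95
tcp_pos: [0.6132, -0.2686, 0.0901]
eef_rot: [[-0.001, 1.0, 0.0], [1.0, 0.001, -0.0], [-0.0, 0.0, -1.0]]
force: [0.7, 0.2, -0.0]
gripper_width: 0.998
grasp_force: 0.0
```

>>> {"method": "move_arm", "body": {
  "increments": [
    [[-15,2,0,0,0,0,100],[-15,2,0,0,0,0,100],[-15,2,0,0,0,0,100]]
  ]
}}

```text
time_s: 13.25
tcp_pos: [0.6149, -0.2804, 0.0896]
eef_rot: [[-0.001, 1.0, -0.001], [1.0, 0.001, 0.001], [0.001, -0.001, -1.0]]
force: [-0.4, 0.4, 0.7]
gripper_width: 1.001
grasp_force: 0.0
```

```bash
python3 - <<'E'
from h import *
d=shot('top','top3');W=world(d)
def reg(u0,u1,v0,v1,zl,zh,n):
    w=W[v0:v1,u0:u1].reshape(-1,3); p=w[(w[:,2]>zl)&(w[:,2]<zh)&(w[:,1]>-.13)]
    r=cv2.minEnclosingCircle((p[:,:2]*1000).astype(np.float32)); print(n,len(p),p.mean(0).round(4),np.round(r[0],1),round(r[1],1))
reg(338,382,155,208,.02,.035,'m')
reg(338,382,155,208,.0045,.012,'M rim')
d=shot('scene','scene5');W=world(d)
w=W[150:240,140:230].reshape(-1,3);p=w[(w[:,2]>.022)&(w[:,2]<.034)&(np.hypot(w[:,0]-.616,w[:,1]+.282)<.045)]
r=cv2.minEnclosingCircle((p[:,:2]*1000).astype(np.float32)); print('l',len(p),np.round(r[0],1),round(r[1],1))
cv2.imwrite('pics/s5.png',cv2.resize(d['color'][90:260,130:380][:,:,::-1],None,fx=3,fy=3))
plan([(.616,-.282,.002,0)])
E
```

```text
m 375 [ 0.5861 -0.0806  0.0288] [587.1 -81.1] 23.8
M rim 224 [ 0.5889 -0.08    0.0065] [589.9 -80.9] 36.8
l 455 [ 616.4 -279.3] 32.8
t 13.35 tcp [ 0.615  -0.2796  0.0898] q [-0.59  0.45  1.57  0.    1.12 -0.6 ] w 1.004
[[-1.0, 1.0, 44.0, -0.001, -0.001, 0.001], [-3.0, 1.0, 88.0, -0.001, -0.001, 0.003]]
--
```

View pics/s5.png

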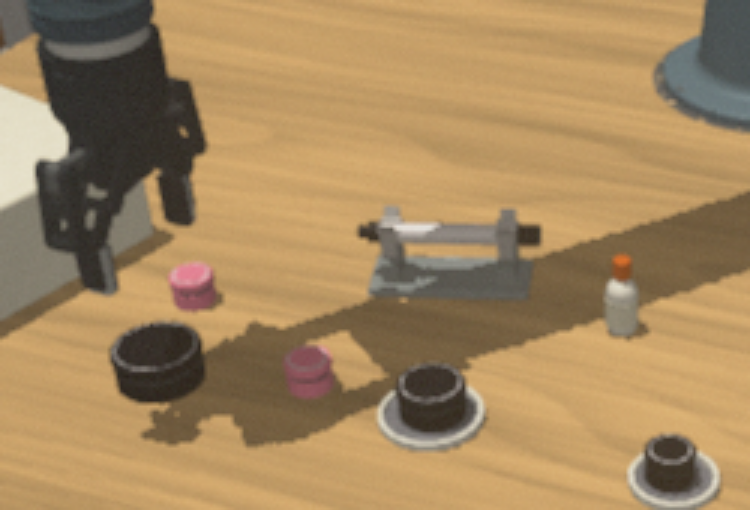

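The medium case at crop px (432,395) and small at (670,462) lie in their dishes. The large one is at (158,360) under the open fingers.

>>> {"method": "move_arm", "body": {
  "increments": [
    [[-1,1,25,0,0,0,100],[-1,1,50,0,0,0,100],[-1,1,72,0,0,0,100],[-1,1,82,0,0,0,100],[-1,1,86,0,0,0,100]]
  ]
}}

```text
time_s: 13.85
tcp_pos: [0.6157, -0.2809, 0.0031]
eef_rot: [[-0.002, 1.0, -0.002], [1.0, 0.002, 0.001], [0.001, -0.002, -1.0]]
force: [0.8, 0.0, 0.4]
gripper_width: 0.998
grasp_force: 0.0
```

>>> {"method": "move_arm", "body": {
  "increments": [
    [[0,0,0,0,0,0,100],[0,0,0,0,0,0,80],[0,0,0,0,0,0,65],[0,0,0,0,0,0,65],[0,0,0,0,0,0,65]]
  ],
  "force": 40
}}

```text
time_s: 14.35
tcp_pos: [0.6174, -0.2833, 0.0062]
eef_rot: [[-0.001, 1.0, 0.003], [1.0, 0.001, -0.002], [-0.002, 0.003, -1.0]]
force: [-0.2, 0.3, 6.2]
gripper_width: 0.735
grasp_force: 44.5
```

>>> {"method": "move_arm", "body": {
  "increments": [
    [[0,0,-4,0,0,0,65],[0,0,-10,0,0,0,65],[0,0,-25,0,0,0,65],[0,0,-45,0,0,0,65],[0,0,-60,0,0,0,65]]
  ]
}}

```text
time_s: 14.85
tcp_pos: [0.6167, -0.2829, 0.0665]
eef_rot: [[-0.001, 1.0, 0.001], [1.0, 0.001, -0.001], [-0.001, 0.001, -1.0]]
force: [0.1, -0.7, -1.4]
gripper_width: 0.736
grasp_force: 43.9
```

```bash
python3 - <<'E'
from h import *
d=shot('scene','scene6')
cv2.imwrite('pics/s6.png',cv2.resize(d['color'][100:240,110:290][:,:,::-1],None,fx=3,fy=3))
plan([(0.608,.290,.075,0)],step=42)
E
```

```text
t 14.9 tcp [ 0.6183 -0.2839  0.0694] q [-0.6   0.48  1.57  0.    1.08 -0.6 ] w 0.733
[[41.0, -1.0, -1.0, 0.0, 0.0, 0.0], [82.0, -1.0, -1.0, 0.001, 0.001, 0.0], [123.0, -2.0, -2.0, 0.001, 0.001, 0.0], [164.0, -3.0, -2.0, 0.002, 0.001, 0.0], [205.0, -3.0, -3.0, 0.002, 0.001, 0.0]]
[[41.0, -1.0, -0.0, 0.0, 0.0, 0.0], [82.0, -1.0, -1.0, 0.001, 0.001, 0.0], [123.0, -2.0, -1.0, 0.001, 0.001, 0.0], [164.0, -3.0, -2.0, 0.002, 0.001, 0.0], [205.0, -4.0, -2.0, 0.002, 0.001, 0.0]]
[[41.0, -1.0, -0.0, 0.0, 0.0, 0.0], [82.0, -1.0, -1.0, 0.001, 0.001, 0.0], [123.0, -2.0, -1.0, 0.001, 0.001, 0.0], [164.0, -3.0, -2.0, 0.002, 0.001, 0.0]]
--
```

View pics/s6.png

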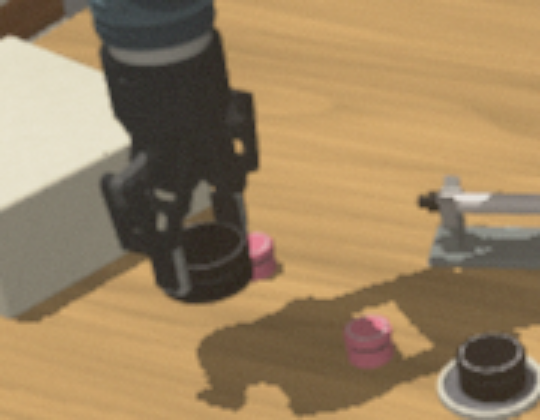

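The large case is held at crop px (210,265). Carrying it to the large dish.

>>> {"method": "move_arm", "body": {
  "increments": [
    [[18,0,-8,0,0,0,65],[56,-1,-14,0,0,0,65],[100,-2,-16,0,0,0,65],[143,-3,-16,0,0,0,65],[186,-3,-16,0,0,0,65]]
  ]
}}

```text
time_s: 15.4
tcp_pos: [0.612, -0.0938, 0.08]
eef_rot: [[-0.001, 1.0, -0.001], [1.0, 0.001, 0.001], [0.001, -0.001, -1.0]]
force: [0.5, -0.5, -0.8]
gripper_width: 0.733
grasp_force: 43.9
```

>>> {"method": "move_arm", "body": {
  "increments": [
    [[43,-1,0,0,0,0,65],[86,-2,0,0,0,0,65],[129,-2,0,0,0,0,65],[172,-3,0,0,0,0,65],[215,-3,0,0,0,0,65]]
  ]
}}

```text
time_s: 15.9
tcp_pos: [0.6084, 0.1211, 0.0799]
eef_rot: [[-0.001, 1.0, -0.001], [1.0, 0.001, 0.0], [0.0, -0.001, -1.0]]
force: [1.6, -0.3, -0.8]
gripper_width: 0.733
grasp_force: 43.9
```

>>> {"method": "move_arm", "body": {
  "increments": [
    [[43,0,0,0,0,0,65],[86,-1,0,0,0,0,65],[129,-2,0,0,0,0,65],[160,-3,0,0,0,0,65],[172,-3,0,0,0,0,65]]
  ]
}}

```text
time_s: 16.4
tcp_pos: [0.6048, 0.2939, 0.0799]
eef_rot: [[-0.005, 1.0, -0.001], [1.0, 0.005, 0.0], [0.0, -0.001, -1.0]]
force: [-0.8, 0.5, -0.7]
gripper_width: 0.729
grasp_force: 43.9
```

>>> {"method": "move_arm", "body": {
  "increments": [
    [[0,0,15,0,0,0,65],[0,0,40,0,0,0,65],[0,0,58,0,0,0,65],[0,0,62,0,0,0,65],[0,0,62,0,0,0,65]]
  ]
}}

```text
time_s: 16.9
tcp_pos: [0.6059, 0.2892, 0.0167]
eef_rot: [[0.0, 1.0, -0.003], [1.0, -0.0, -0.001], [-0.001, -0.003, -1.0]]
force: [0.4, 0.4, -1.4]
gripper_width: 0.734
grasp_force: 43.9
```

```bash
python3 - <<'E'
from h import *
d=shot('scene','scene7')
cv2.imwrite('pics/s7.png',cv2.resize(d['color'][180:310,370:540][:,:,::-1],None,fx=3,fy=3))
s=ctrl.read_state(); print(s['tcp_pos'],s['force'])
E
```

```text
[0.60684587 0.28967029 0.01811771] [ 1.08316055  0.13748359 -0.52972687]
```

View pics/s7.png

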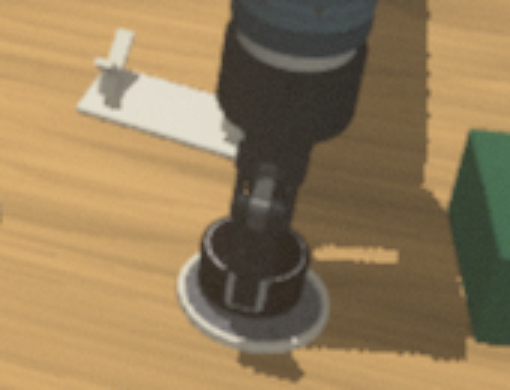

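The large case hangs inside its dish at crop px (255,275), with the dish ellipse centred around (253,298). I'll lower it until it touches.

>>> {"method": "move_arm", "body": {
  "increments": [
    [[0,0,3,0,0,0,65],[0,0,6,0,0,0,65],[0,0,8,0,0,0,65],[0,0,8,0,0,0,65]]
  ]
}}

```text
time_s: 17.35
tcp_pos: [0.6065, 0.2904, 0.0102]
eef_rot: [[-0.001, 1.0, -0.0], [1.0, 0.001, -0.0], [-0.0, -0.0, -1.0]]
force: [0.6, -0.8, -0.3]
gripper_width: 0.736
grasp_force: 43.9
```

>>> {"method": "move_arm", "body": {
  "increments": [
    [[0,0,1,0,0,0,65],[0,0,1,0,0,0,65],[0,0,1,0,0,0,65]]
  ]
}}

```text
time_s: 17.65
tcp_pos: [0.6067, 0.2905, 0.0094]
eef_rot: [[-0.001, 1.0, 0.0], [1.0, 0.001, 0.0], [0.0, 0.0, -1.0]]
force: [0.4, 0.3, -0.9]
gripper_width: 0.733
grasp_force: 44.0
```

>>> {"method": "move_arm", "body": {
  "increments": [
    [[0,0,1,0,0,0,65],[0,0,2,0,0,0,65],[0,0,2,0,0,0,65]]
  ]
}}

```text
time_s: 17.95
tcp_pos: [0.6068, 0.2905, 0.0092]
eef_rot: [[-0.001, 1.0, -0.001], [1.0, 0.001, -0.0], [-0.0, -0.001, -1.0]]
force: [-6.4, -2.9, 10.9]
gripper_width: 0.733
grasp_force: 45.1
```

Contact. I'll release, lift, and plan the torch.

>>> {"method": "move_arm", "body": {
  "increments": [
    [[0,0,-1,0,0,0,80],[0,0,-1,0,0,0,95],[0,0,-1,0,0,0,95],[0,0,-20,0,0,0,95],[0,0,-65,0,0,0,95]]
  ]
}}

```text
time_s: 18.45
tcp_pos: [0.6033, 0.2894, 0.069]
eef_rot: [[-0.001, 1.0, -0.009], [1.0, 0.001, -0.003], [-0.003, -0.009, -1.0]]
force: [0.4, 0.1, 0.0]
gripper_width: 0.949
grasp_force: 0.0
```

>>> {"method": "move_arm", "body": {
  "increments": [
    [[-20,0,-40,0,0,0,50],[-60,0,-65,0,0,0,50],[-100,0,-65,0,0,0,50],[-140,0,-65,0,0,0,50],[-140,0,-65,0,0,0,50]]
  ]
}}

```text
time_s: 18.95
tcp_pos: [0.6075, 0.1465, 0.1392]
eef_rot: [[0.004, 1.0, 0.002], [1.0, -0.004, -0.001], [-0.001, 0.002, -1.0]]
force: [0.6, 0.7, -0.6]
gripper_width: 0.499
grasp_force: 0.0
```

```bash
python3 - <<'E'
from h import *
d=shot('top','top4');W=world(d)
def circ(u0,u1,v0,v1,zl,zh,n):
    w=W[v0:v1,u0:u1].reshape(-1,3); p=w[(w[:,2]>zl)&(w[:,2]<zh)]
    r=cv2.minEnclosingCircle((p[:,:2]*1000).astype(np.float32)); print(n,len(p),p.mean(0).round(4),np.round(r[0],1),round(r[1],1))
circ(170,222,150,205,.02,.045,'l');circ(170,222,150,205,.0045,.01,'L rim')
def rect(W,u0,u1,v0,v1,zl,zh,n):
    w=W[v0:v1,u0:u1].reshape(-1,3); p=w[(w[:,2]>zl)&(w[:,2]<zh)]
    print(n,len(p),[np.round(x,1) for x in cv2.minAreaRect((p[:,:2]*1000).astype(np.float32))])
for W in (world(dict(np.load('top.npz'))),):
    rect(W,345,430,235,280,.045,.06,'torch')
W=world(dict(np.load('top.npz')))
rect(W,195,262,230,275,.042,.05,'rest top'); rect(W,195,262,230,275,.03,.05,'rest sup');rect(W,195,262,230,275,.004,.008,'base')
m=(W[230:275,195:262,2]>.004)&(W[230:275,195:262,2]<.008)
n,lab,st,_=cv2.connectedComponentsWithStats(m.astype(np.uint8)); k=1+np.argmax(st[1:,4]); p=W[230:275,195:262][lab==k]
print('base cc',[np.round(x,1) for x in cv2.minAreaRect((p[:,:2]*1000).astype(np.float32))])
plan([(.430,-.140,.15,18.1),(.430,-.140,.03,18.1)],step=45)
E
```

```text
l 0 [nan nan nan] [0. 0.] 0.0
L rim 0 [nan nan nan] [0. 0.] 0.0
torch 630 [array([ 429.7, -139.8]), array([ 30.6, 139.5]), np.float64(18.1)]
rest top 39 [array([435.3, 161.4]), array([10.7, 47.7]), np.float64(81.2)]
rest sup 112 [array([435.4, 162.1]), array([13.1, 47.8]), np.float64(82.2)]
base 913 [array([440.1, 198.9]), array([ 75.7, 113.1]), np.float64(3.8)]
base cc [array([440.1, 197.8]), array([102.9,  59.9]), np.float64(82.6)]
t 19.0 tcp [0.6073 0.1484 0.1389] q [0.06 0.28 1.69 0.   1.17 0.06] w 0.498
[[-36.0, -22.0, -1.0, 0.0, 0.0, -0.04], [-72.0, -44.0, -3.0, 0.0, 0.0, -0.08], [-108.0, -66.0, -4.0, 0.001, 0.0, -0.119], [-144.0, -88.0, -6.0, 0.001, 0.0, -0.159], [-181.0, -110.0, -7.0, 0.001, 0.0, -0.199]]
[[-31.0, -29.0, -1.0, 0.0, 0.0, -0.04], [-62.0, -58.0, -3.0, 0.0, 0.0, -0.08], [-93.0, -86.0, -4.0, 0.001, 0.0, -0.119]]
--
[[0.0, -0.0, 40.0, -0.0, 0.0, 0.0], [-0.0, -0.0, 80.0, -0.0, 0.0, -0.0], [-0.0, -0.0, 120.0, -0.0, 0.0, -0.0]]
--<stdin>:5: RuntimeWarning: Mean of empty slice.
  ret = um.true_divide(
```

>>> {"method": "move_arm", "body": {
  "increments": [
    [[-36,-22,-2,0,0,-0.04,50],[-72,-44,-4,0,0,-0.08,50],[-108,-66,-6,0,0,-0.12,50],[-144,-88,-7,0,0,-0.16,50],[-181,-110,-7,0,0,-0.2,50]]
  ]
}}

```text
time_s: 19.5
tcp_pos: [0.4966, -0.0309, 0.1453]
eef_rot: [[-0.203, 0.979, 0.002], [0.979, 0.203, -0.0], [-0.001, 0.002, -1.0]]
force: [0.4, -0.8, 0.6]
gripper_width: 0.495
grasp_force: 0.0
```

>>> {"method": "move_arm", "body": {
  "increments": [
    [[-31,-29,0,0,0,-0.04,50],[-62,-58,0,0,0,-0.08,50],[-93,-86,0,0,0,-0.117,50],[-93,-86,0,0,0,-0.117,50],[-93,-86,0,0,0,-0.117,50]]
  ]
}}

```text
time_s: 20.0
tcp_pos: [0.4317, -0.1391, 0.1451]
eef_rot: [[-0.311, 0.95, 0.001], [0.95, 0.311, -0.0], [-0.001, 0.001, -1.0]]
force: [0.1, 0.5, -0.3]
gripper_width: 0.502
grasp_force: 0.0
```

```bash
python3 - <<'E'
from h import *
plan([(.430,-.140,.025,18.1)],step=25)
d=shot('top','top5');W=world(d)
def circ(u0,u1,v0,v1,zl,zh,n):
    w=W[v0:v1,u0:u1].reshape(-1,3); p=w[(w[:,2]>zl)&(w[:,2]<zh)]
    r=cv2.minEnclosingCircle((p[:,:2]*1000).astype(np.float32)); print(n,len(p),p.mean(0).round(4),np.round(r[0],1),round(r[1],1))
circ(170,222,150,205,.02,.045,'l');circ(170,222,150,205,.0045,.01,'L rim')
b=W[225:280,190:265].reshape(-1,3)
for zl,zh in((.036,.055),(.004,.008)):
    p=b[(b[:,2]>zl)&(b[:,2]<zh)]; print([np.round(x,1) for x in cv2.minAreaRect((p[:,:2]*1000).astype(np.float32))])
E
```

```text
t 20.0 tcp [ 0.4317 -0.1391  0.1451] q [-0.56 -0.13  2.12  0.    1.15 -0.88] w 0.502
[[-0.0, -0.0, 24.0, 0.0, 0.0, 0.0], [-0.0, -1.0, 48.0, 0.0, 0.0, 0.0], [-0.0, -1.0, 72.0, 0.001, 0.0, 0.001], [-0.0, -2.0, 96.0, 0.001, 0.0, 0.001], [-0.0, -2.0, 120.0, 0.001, 0.001, 0.001]]
--
l 641 [0.6044 0.2881 0.0305] [604.8 289.8] 32.2
L rim 262 [0.6055 0.2886 0.0065] [606.9 292.5] 46.4
[array([441.2, 206.7]), array([102.2,  48. ]), np.float64(82.5)]
[array([448.8, 213. ]), array([164.8,  72.5]), np.float64(82.4)]
```

The large case is seated: top z 30.5 mm, about 3 mm off centre. The rest is confirmed at (0.441, 0.207), 82.5°. Now I'll go down on the torch and grip it.

>>> {"method": "move_arm", "body": {
  "increments": [
    [[0,-2,30,0,0,0,50],[0,-2,60,0,0,0,50],[0,-2,90,0,0,0,50],[0,-2,112,0,0,0,50],[0,-2,119,0,0,0,50]]
  ]
}}

```text
time_s: 20.55
tcp_pos: [0.4285, -0.1372, 0.0231]
eef_rot: [[-0.315, 0.949, -0.004], [0.949, 0.315, 0.003], [0.004, -0.003, -1.0]]
force: [-0.2, -0.7, 0.0]
gripper_width: 0.498
grasp_force: 0.0
```

>>> {"method": "move_arm", "body": {
  "increments": [
    [[0,0,0,0,0,0,50],[0,0,0,0,0,0,25],[0,0,0,0,0,0,8],[0,0,0,0,0,0,8],[0,0,0,0,0,0,8]]
  ],
  "force": 80
}}

```text
time_s: 21.05
tcp_pos: [0.4307, -0.14, 0.0269]
eef_rot: [[-0.313, 0.95, 0.003], [0.95, 0.313, -0.001], [-0.002, 0.002, -1.0]]
force: [-0.1, 2.6, 7.0]
gripper_width: 0.16
grasp_force: 78.1
```

>>> {"method": "move_arm", "body": {
  "increments": [
    [[0,0,-3,0,0,0,8],[0,0,-7,0,0,0,8],[0,0,-12,0,0,0,8],[0,0,-18,0,0,0,8],[0,0,-25,0,0,0,8]]
  ]
}}

```text
time_s: 21.55
tcp_pos: [0.4289, -0.1395, 0.0506]
eef_rot: [[-0.313, 0.95, -0.001], [0.95, 0.313, 0.0], [0.001, -0.001, -1.0]]
force: [0.6, 0.2, -1.7]
gripper_width: 0.157
grasp_force: 78.5
```

>>> {"method": "move_arm", "body": {
  "increments": [
    [[0,0,-20,0,0,0,8],[0,0,-45,0,0,0,8],[0,0,-70,0,0,0,8],[0,0,-90,0,0,0,8],[0,0,-90,0,0,0,8]]
  ]
}}

```text
time_s: 22.05
tcp_pos: [0.431, -0.1408, 0.1435]
eef_rot: [[-0.313, 0.95, 0.005], [0.95, 0.313, -0.004], [-0.005, 0.004, -1.0]]
force: [0.9, 0.1, -0.6]
gripper_width: 0.159
grasp_force: 78.5
```

```bash
python3 - <<'E'
from h import *
d=shot('scene','scene8')
cv2.imwrite('pics/s8.png',cv2.resize(d['color'][60:260,210:470][:,:,::-1],None,fx=3,fy=3)[:600])
d=shot('top','top6');W=world(d);b=W[210:300,330:450].reshape(-1,3)
plan([(.441,.207,.15,-7.5),(.441,.207,.04,-7.5)],step=42)
E
```

```text
t 22.15 tcp [ 0.4291 -0.1396  0.1401] q [-0.57 -0.13  2.13 -0.    1.14 -0.88] w 0.159
[[36.0, 13.0, -1.0, -0.0, 0.0, 0.05], [72.0, 27.0, -2.0, -0.0, 0.0, 0.1], [108.0, 40.0, -3.0, -0.0, 0.0, 0.15], [145.0, 53.0, -4.0, -0.0, 0.0, 0.199], [181.0, 66.0, -6.0, -0.0, 0.0, 0.249]]
[[38.0, 4.0, -1.0, -0.0, 0.0, 0.05], [77.0, 8.0, -2.0, -0.0, 0.0, 0.1], [115.0, 12.0, -3.0, -0.0, 0.0, 0.15], [153.0, 16.0, -4.0, -0.0, 0.0, 0.199]]
--
[[0.0, -0.0, 37.0, 0.0, 0.0, -0.0], [0.0, -0.0, 73.0, 0.0, 0.0, -0.0], [0.0, -0.0, 110.0, 0.0, 0.0, -0.0]]
--
```

View pics/s8.png

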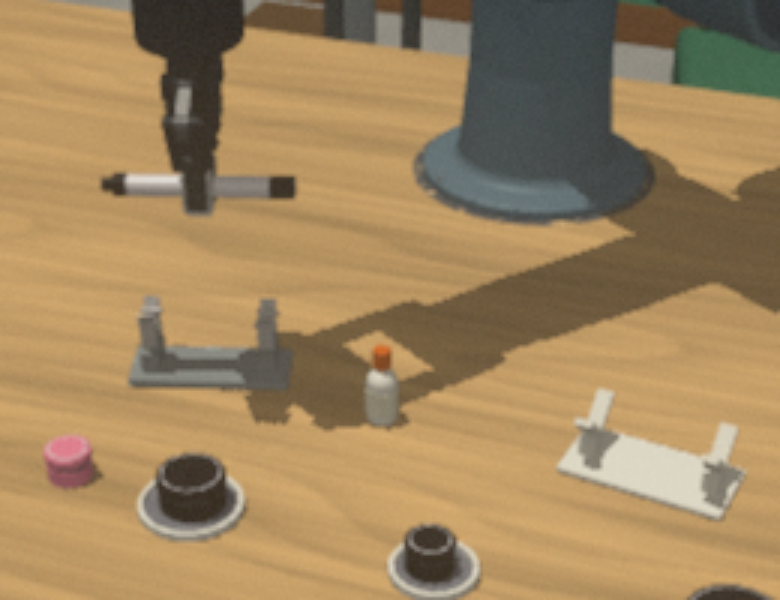

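The torch is free of the clips, level, and gripped at its middle (crop px 198,187). The drops bottle is untouched at (382,390). Next is the rest.

>>> {"method": "move_arm", "body": {
  "increments": [
    [[15,6,0,0,0,0.03,8],[50,19,0,0,0,0.075,8],[95,35,0,0,0,0.13,8],[140,51,0,0,0,0.19,8],[181,66,0,0,0,0.249,8]]
  ]
}}

```text
time_s: 22.65
tcp_pos: [0.4338, 0.0549, 0.1385]
eef_rot: [[-0.066, 0.998, -0.003], [0.998, 0.066, 0.0], [0.001, -0.003, -1.0]]
force: [-0.2, -0.1, -0.5]
gripper_width: 0.157
grasp_force: 78.5
```

>>> {"method": "move_arm", "body": {
  "increments": [
    [[38,4,0,0,0,0.05,8],[77,8,0,0,0,0.1,8],[115,12,0,0,0,0.15,8],[140,15,0,0,0,0.199,8],[153,16,0,0,0,0.199,8]]
  ]
}}

```text
time_s: 23.15
tcp_pos: [0.4395, 0.2081, 0.1385]
eef_rot: [[0.127, 0.992, -0.003], [0.992, -0.127, -0.001], [-0.001, -0.003, -1.0]]
force: [0.4, -0.5, -0.0]
gripper_width: 0.155
grasp_force: 78.5
```

>>> {"method": "move_arm", "body": {
  "increments": [
    [[0,0,15,0,0,0,8],[0,0,45,0,0,0,8],[0,0,75,0,0,0,8],[0,0,85,0,0,0,8],[0,0,85,0,0,0,8]]
  ]
}}

```text
time_s: 23.65
tcp_pos: [0.4391, 0.2058, 0.0532]
eef_rot: [[0.13, 0.992, -0.005], [0.992, -0.13, -0.001], [-0.002, -0.005, -1.0]]
force: [-0.3, -0.3, -0.7]
gripper_width: 0.155
grasp_force: 78.5
```

```bash
python3 - <<'E'
from h import *
d=shot('scene','scene9')
cv2.imwrite('pics/s9.png',cv2.resize(d['color'][140:250,370:490][:,:,::-1],None,fx=5,fy=5))
W=world(d); b=W[150:230,380:480].reshape(-1,3); p=b[(b[:,2]>.062)&(b[:,2]<.08)&(abs(b[:,0]-.441)<.05)]
print([np.round(x,1) for x in cv2.minAreaRect((p[:,:2]*1000).astype(np.float32))],p.mean(0))
plan([(.441,.207,.02,-7.5)],step=42)
E
```

```text
[array([445.5, 209.6]), array([ 37.3, 138.6]), np.float64(1.1)] [0.44567466 0.21341594 0.07315243]
t 23.7 tcp [0.4405 0.2062 0.0548] q [ 0.2   0.11  2.07 -0.    0.96  0.33] w 0.155
[[1.0, 0.0, 35.0, -0.002, 0.001, 0.001]]
--
```

View pics/s9.png

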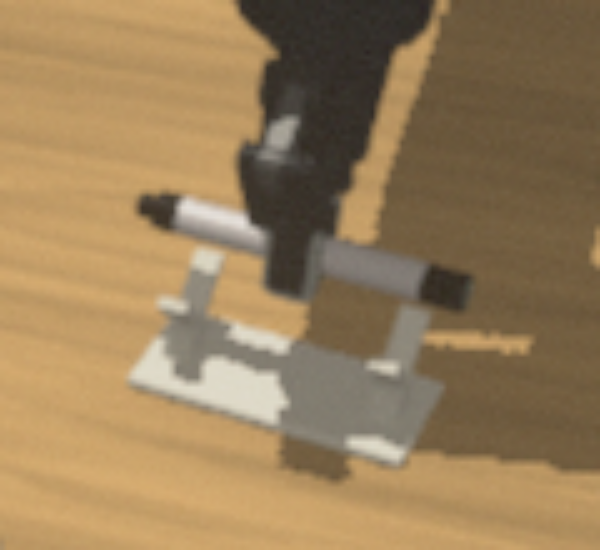

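The torch is level and aligned above both V supports, spanning crop px (140,207) to (470,290). Lowering it.

>>> {"method": "move_arm", "body": {
  "increments": [
    [[0,0,12,0,0,0,8],[0,0,24,0,0,0,8],[0,0,32,0,0,0,8],[0,0,34,0,0,0,8],[0,0,34,0,0,0,8]]
  ]
}}

```text
time_s: 24.2
tcp_pos: [0.4409, 0.2067, 0.0211]
eef_rot: [[0.13, 0.992, -0.0], [0.992, -0.13, -0.0], [-0.0, -0.0, -1.0]]
force: [0.5, -0.4, -0.9]
gripper_width: 0.156
grasp_force: 78.7
```

>>> {"method": "move_arm", "body": {
  "increments": [
    [[0,0,1,0,0,0,8],[0,0,2,0,0,0,8],[0,0,2,0,0,0,8]]
  ]
}}

```text
time_s: 24.5
tcp_pos: [0.4418, 0.2068, 0.02]
eef_rot: [[0.13, 0.992, 0.002], [0.992, -0.13, 0.0], [0.001, 0.002, -1.0]]
force: [1.7, -0.4, 2.3]
gripper_width: 0.156
grasp_force: 78.9
```

Contact. I'll release, rise, and back off.

>>> {"method": "move_arm", "body": {
  "increments": [
    [[0,0,1,0,0,0,8],[0,0,1,0,0,0,20],[0,0,0,0,0,0,30],[0,0,0,0,0,0,45],[0,0,0,0,0,0,45]]
  ],
  "force": 20
}}

```text
time_s: 25.0
tcp_pos: [0.4401, 0.2066, 0.0188]
eef_rot: [[0.13, 0.992, -0.001], [0.992, -0.13, -0.0], [-0.0, -0.001, -1.0]]
force: [0.7, 0.3, 0.2]
gripper_width: 0.452
grasp_force: 0.0
```

>>> {"method": "move_arm", "body": {
  "increments": [
    [[0,0,-20,0,0,0,45],[0,0,-55,0,0,0,45],[0,0,-100,0,0,0,45],[0,0,-140,0,0,0,45],[0,0,-180,0,0,0,45]]
  ]
}}

```text
time_s: 25.5
tcp_pos: [0.4402, 0.2066, 0.2006]
eef_rot: [[0.13, 0.992, -0.001], [0.992, -0.13, -0.0], [-0.0, -0.001, -1.0]]
force: [1.3, -0.3, 0.1]
gripper_width: 0.443
grasp_force: 0.0
```

>>> {"method": "move_arm", "body": {
  "increments": [
    [[-45,0,0,0,0,0,45],[-90,0,0,0,0,0,45],[-135,0,0,0,0,0,45],[-170,0,0,0,0,0,45],[-200,0,0,0,0,0,45]]
  ]
}}

```text
time_s: 26.0
tcp_pos: [0.4141, 0.0069, 0.199]
eef_rot: [[0.131, 0.991, -0.0], [0.991, -0.131, 0.0], [0.0, -0.0, -1.0]]
force: [0.8, -0.1, -0.1]
gripper_width: 0.449
grasp_force: 0.0
```

>>> {"method": "move_arm", "body": {
  "increments": [
    [[0,0,0,0,0,0,45],[0,0,0,0,0,0,45],[0,0,0,0,0,0,45],[0,0,0,0,0,0,45]]
  ]
}}

```text
time_s: 26.4
tcp_pos: [0.4149, 0.0093, 0.1991]
eef_rot: [[0.128, 0.992, -0.0], [0.992, -0.128, 0.0], [0.0, -0.0, -1.0]]
force: [-0.4, -0.2, 0.1]
gripper_width: 0.45
grasp_force: 0.0
```

```bash
python3 - <<'E'
from h import *
d=shot('scene','scene10');W=world(d)
b=W[150:240,380:480].reshape(-1,3); p=b[(b[:,2]>.034)&(b[:,2]<.05)]
print([np.round(x,1) for x in cv2.minAreaRect((p[:,:2]*1000).astype(np.float32))],np.percentile(p[:,2],98))
d=shot('top','top10');W=world(d)
def reg(u0,u1,v0,v1,zl,zh,n):
    w=W[v0:v1,u0:u1].reshape(-1,3); p=w[(w[:,2]>zl)&(w[:,2]<zh)]
    if len(p): print(n,len(p),p.mean(0).round(4),np.round(cv2.minEnclosingCircle((p[:,:2]*1000).astype(np.float32)),1) if 0 else '',[np.round(x,1) for x in cv2.minAreaRect((p[:,:2]*1000).astype(np.float32))])
reg(190,270,225,280,.034,.06,'torch');reg(170,222,150,205,.02,.045,'l');reg(262,300,160,203,.02,.035,'s');reg(338,382,155,208,.02,.035,'m');reg(310,330,240,262,.03,.07,'drops')
E
```

```text
[array([443.3, 210.1]), array([140.5,  48.9]), np.float64(81.2)] 0.04510019547145445
torch 346 [0.446  0.2415 0.0418]  [array([450. , 240.1]), array([46. , 72.6]), np.float64(13.6)]
l 644 [0.6044 0.2881 0.0307]  [array([605.3, 289.3]), array([62.7, 62.8]), np.float64(50.5)]
s 183 [0.5938 0.0932 0.0267]  [array([594.2,  93.2]), array([32.8, 31.6]), np.float64(27.0)]
m 375 [ 0.5861 -0.0806  0.0287]  [array([586.4, -80.4]), array([46.4, 45.9]), np.float64(0.5)]
```

View pics/scene10.png

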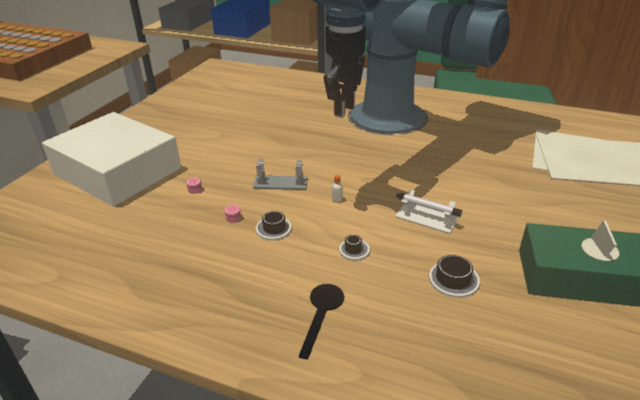

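All three cases sit in their own dishes at (273,224), (353,245) and (455,272). The torch lies in the rest at (429,204) with its top at 44–45 mm. The bottle still stands at (337,190), and the arm is clear of everything.

```bash
python3 -c "
from workcell import ctrl; print(ctrl.sign_off())"
```

```text
the job is handed in; nothing more can be done
None
```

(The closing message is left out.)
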